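# Set the tray divider to the mortar, with room to lift it out

### The job

In the wooden tray a sliding divider stands between the stone mortar and the screw-top jar. Slide the divider towards the mortar until it just meets it, without shoving the mortar along, then back the divider off to leave a gap of about 20 mm so that the mortar can be lifted out freely. Leave the jar where it stands, and let go of the divider.

Things in the scene. Friction and masses are not known exactly. Their poses are not given: they have to be found in the camera images.
- tray: Shallow wooden tray, 176 x 500 mm, fixed on the counter (z = 0); inside 156 x 480 mm, floor 8 mm thick, walls 32 mm high. Origin: centre of its underside. Axes: y along its length, which is the divider's track; x across; z up.
- divider: Wooden panel across the tray, 12 mm thick, top at z 84 mm. A tab 24 mm wide (x), 12 mm thick (y) rises from its middle to z 137 mm: pinch it from above across x at about z 117, so no finger goes between panel and mortar. Origin: mid-panel, below the tab, at z 0; axes as the tray's. Slides only along y, 1.5 N friction, stays where left.
- mortar: Grey stone mortar, open thick-walled round bowl, 100 mm across from mid-height to rim, 80 at the foot, 70 tall, 1.3 kg, loose in the tray on either side of the divider. Origin: centre of its underside, at z 8 mm. Touching, its axis is 56 mm from the divider's origin along the track. A push of 10 N or more makes it slide.
- jar: Closed screw-top glass jar with metal cap, 72 mm across, 78 mm tall, 0.5 kg, loose in the tray on the side of the divider away from the mortar. Origin: centre of its underside, z up. To be left alone.
Things that resemble listed ones, but are neither listed nor needed, are in the scene too. What is shaped like the mortar but orange or turquoise is not meant.

How it is judged:
By the outcome, as a careful person would: the job done as asked, in the order asked, and still so for the second after the job is handed in, with the robot touching nothing.
It also fails if it takes over 32 s, if anything falls off the work surface, if the arm or the gripper's body presses on something with over 40 N, if the wrist force passes 120 N, or if a joint passes its speed limit or range.

### The arm

A 7-joint arm with a two-finger parallel gripper is mounted at the origin on the work surface. World frame = base frame: x ahead of the robot, y to its left, z up, the work surface at z = 0. Lengths are in m, angles in rad, forces in N, time in s.
With the tool pointing down it reaches from about 0.4 to 0.9 m from the base axis. Payload 5.5 kg.
Tool frame: the origin (TCP) lies midway between the tips of the shut fingers; the grasp point (between the pads) lies 19 mm behind it; z points along the fingers, y is the direction in which the jaws open and shut (so a half turn about z gives the same grasp; the last joint's range is limited). The gripper opens to 85 mm and grips with 20 to 120 N. Pads are 22 mm wide; open, the fingers measure 114 mm over their backs; the gripper's body (76 mm by 85 mm) begins 54 mm behind the grasp point. The pads swing forward as they close: fully open they stand 13 mm farther back than shut.
Start: joints at [1.377, 0.501, -0.427, 1.55, 0.221, 1.138, -0.21], TCP at [0.287, -0.583, 0.231] pointing down, gripper open.
Joint ranges: [-2.88, 2.88], [-0.31, 2.03], [-1.54, 1.56], [0.2, 2.42], [-1.41, 4.55], [0.19, 2.02], [-2.57, 2.57]. Speed limits (rad/s): [2.57, 2.57, 3.14, 3.14, 3.14, 3.14, 3.14].

### API

Orientations are given as a 3x3 rotation matrix whose columns are the frame's x, y, z axes.
In Python, from bench import env gives the robot as it stands.
- The arm moves only by the tool jog_arm, never from a script. Its argument "steps" is a list of rows, each an object of numbers: "wx", "wy", "wz": the turn, a rotation vector about the world's x, y, z in units of 6 degrees (1.0 is 6 degrees); "dx", "dy", "dz": the shift along the world's x, y, z in units of 25 mm (1.0 is 25 mm); "grip": the gripper command: -1 is fully open, 1 is shut, values between are in proportion. A call has exactly 8 rows; each row shifts and turns the commanded pose from where the row before left it; what a row does not reach is not made up. A row lasts 1/12 s, in which the tool goes at most 41.7 mm and 7.16 degrees, less where a joint would pass 70% of its speed; a pose out of reach is approached as far as the arm can. A call is refused whole if a number of a shift passes 1 or a number of a turn 1, either way. A call with a gripper value outside its range is refused whole. The fingers move at their own pace and stop on an object; "squeeze" is the grip in N (left out, the last holds). Time passes only in rows, so rows that do not move let the fingers close, or fill a call up. It gives the time, the measured TCP pose, the force and the opening at its end, in the units of the state.
- env.state(): the state, without advancing time (a new reading comes with each control period).
- env.read_camera(name): name is "scene" or "top" or "wrist"; returns (picture, depth): 384x512x3 uint8, red, green, blue; 384x512 float32, m along the optical axis (not along the pixel's ray), 0 where there is no reading.
- env.camera_info(name): a dict with "fx", "fy", "cx", "cy" (pixels), "eye" and "rotation" of the camera in the world. Camera axes: x right, y down, z forward; pixel columns grow to the right and rows downward; lengths in m; the calibration is good to about 2 mm. The wrist camera is an equidistant fisheye: a pixel r from the principal point sees the ray r / f radians off the axis. A picture is of the moment at which its call begins: read the wrist's pose just before it. camera_info takes no time and is no camera call; for the wrist camera it gives the pose at the moment of the call.
- env.sign_off(): hands the job in, once; it reports no verdict.
The state is a dict: "time_s": time; "joint_positions": joint angles; "dq": joint speeds; "joint_torque": joint torques, N m; "eef_pos": TCP position; "orientation": TCP orientation; "ft_force": force on the tool from outside, world axes, zero at the start; "moment": the same for the moment, N m; "gripper_width": finger opening in m.
Only numpy, scipy, OpenCV 4.12 (cv2) and the standard library are available. Lean on these libraries where they do the work, as an engineer would, in place of code of your own. Each camera call takes 0.05 s, during which the arm holds its last target.

## Working session

There is one attempt and no reset: what is moved stays moved. The work goes in short steps, Python scripts to look and compute and a tool call to move; the robot and the scene stay as the last step left them, time stands still between calls to the robot, and variables do not carry over. Pictures are saved under pics/ and viewed, and the job is handed in when it is done.

Besides the shell and the picture viewer there is one more tool, called after "Call:" by a JSON object that holds its "method" and its "body". jog_arm: Moves the arm, as the interface text tells. Its arguments: {"type":"object","properties":{"steps":{"type":"array"},"squeeze":{"type":"number"}},"required":["steps"]}

```bash
mkdir -p pics
cat > h.py <<'E'
from bench import env
import numpy as np, cv2
def snap(n,f):
    i=env.camera_info(n); p,d=env.read_camera(n)
    cv2.imwrite('pics/'+f+'.png',p[:,:,::-1]); np.savez('pics/'+f,p=p,d=d,**{k:np.array(v) for k,v in i.items() if k in('fx','fy','cx','cy','eye','rotation')})
def pts(f):
    z=np.load('pics/'+f+'.npz'); d=z['d']; v,u=np.mgrid[:384,:512]
    c=np.stack([(u-z['cx'])/z['fx']*d,(v-z['cy'])/z['fy']*d,d],-1)
    return c@z['rotation'].T+z['eye'],z['p']
E
python3 - <<'E'
from h import *
snap('top','top1');snap('scene','sc1')
s=env.state();print(s)
E
```

```text
{'time_s': 0.1, 'joint_positions': array([ 1.37719812,  0.5018215 , -0.42681054,  1.55131296,  0.22077884,
        1.13831325, -0.21028729]), 'dq': array([ 0.00190688, -0.00219415, -0.00025554, -0.00328545,  0.00133916,
        0.00062127, -0.00168472]), 'joint_torque': array([-1.05386716e-02, -5.70814991e+01, -5.83828434e+00, -2.81748676e+01,
        1.04417751e-02,  5.64242480e-03,  1.88033806e-05]), 'eef_pos': array([ 0.28639943, -0.58281147,  0.23033459]), 'orientation': array([[ 8.97448031e-01,  4.41119636e-01, -7.05689174e-04],
       [ 4.41120190e-01, -8.97446498e-01,  1.66202116e-03],
       [ 9.98318920e-05, -1.80287136e-03, -9.99998370e-01]]), 'ft_force': array([-0.66119212,  0.03444969, -0.28476754]), 'moment': array([-0.01586169,  0.01373617, -0.00296594]), 'gripper_width': 0.08547413850348073}
```

View pics/top1.png

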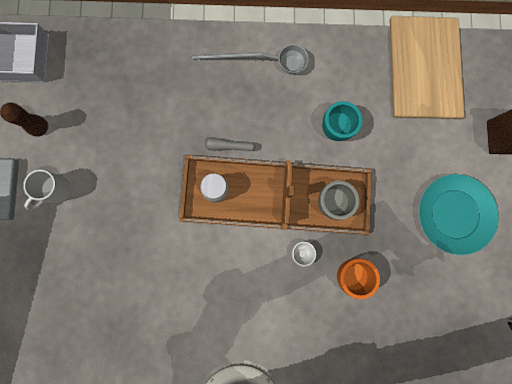

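View pics/sc1.png

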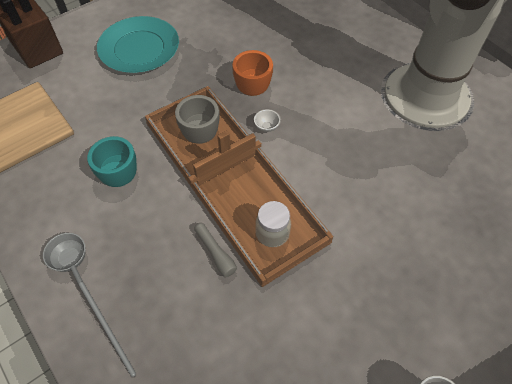

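The top view shows the tray from about (182,190) to (372,200), with the jar at (213,187), the divider at (288,195) and its tab at (290,178). The grey mortar is at (340,200). Next I'll measure these in 3D.

```bash
python3 - <<'E'
from h import *
for f in('top1','sc1'):
    P,p=pts(f)
    ok=(P[...,0]>.3)&(P[...,0]<.75)&(P[...,1]>-.4)&(P[...,1]<.35)
    def sel(m,n):
        q=P[m&ok]; print(f,n,len(q),q.mean(0).round(4) if len(q) else '',q.min(0).round(3) if len(q) else '',q.max(0).round(3) if len(q) else '');return q
    z=P[...,2]; r,g,b=[p[...,i].astype(int) for i in range(3)]
    brown=(r-b>30)&(g<r)&(g>b)
    wall=sel(brown&(z>.024)&(z<.036),'wall')
    if len(wall): print(cv2.minAreaRect(wall[:,:2].astype(np.float32)*1000))
    pan=sel(brown&(z>.078)&(z<.09),'panel top')
    tab=sel(brown&(z>.128)&(z<.142),'tab')
    for q in(pan,tab):
        if len(q)>3: print(cv2.minAreaRect(q[:,:2].astype(np.float32)*1000))
    grey=(abs(r-g)<22)&(abs(g-b)<22)
    q=sel(grey&(z>.072)&(z<.083)&(abs(P[...,1]+.2)<.2),'mortar rim')
    if len(q): print(cv2.minEnclosingCircle(q[:,:2].astype(np.float32)*1000))
    q=sel(grey&(z>.08)&(z<.095)&(P[...,1]>0),'jar cap')
    if len(q)>5: print(cv2.minEnclosingCircle(q[:,:2].astype(np.float32)*1000))
E
python3 -c "
import cv2
a=cv2.imread('pics/top1.png')[145:245,170:385];cv2.imwrite('pics/t1c.png',cv2.resize(a,None,fx=3.7,fy=3.7,interpolation=2))"
```

```text
top1 wall 1550 [ 0.5304 -0.1073  0.0308] [ 0.301 -0.346  0.024] [0.646 0.16  0.036]
((472.8732604980469, -91.44540405273438), (506.2323913574219, 320.7090759277344), 86.55158996582031)
top1 panel top 260 [ 0.5429 -0.1169  0.083 ] [ 0.47  -0.296  0.078] [0.619 0.078 0.089]
top1 tab 53 [ 0.544  -0.1159  0.1356] [ 0.532 -0.123  0.13 ] [ 0.555 -0.111  0.139]
((543.7325439453125, -111.58872985839844), (147.61416625976562, 360.40020751953125), 8.699576377868652)
((543.717529296875, -116.6916732788086), (11.618289947509766, 23.4237003326416), 89.06382751464844)
top1 mortar rim 451 [ 0.5281 -0.2459  0.0772] [ 0.481 -0.297  0.072] [ 0.616 -0.126  0.083]
((555.9593505859375, -205.0307159423828), 99.42693328857422)
top1 jar cap 491 [0.5579 0.0711 0.0852] [0.529 0.042 0.08 ] [0.59  0.102 0.09 ]
((558.4639892578125, 70.99868774414062), 31.333770751953125)
sc1 wall 2222 [ 0.54   -0.0677  0.0305] [ 0.301 -0.348  0.024] [0.649 0.163 0.036]
((476.91693115234375, -90.94686889648438), (511.8580017089844, 321.3475036621094), 86.04002380371094)
sc1 panel top 370 [ 0.5481 -0.1113  0.0828] [ 0.471 -0.292  0.078] [0.622 0.082 0.089]
sc1 tab 79 [ 0.5465 -0.1134  0.1346] [ 0.534 -0.122  0.128] [ 0.559 -0.108  0.14 ]
((543.047607421875, -101.04653930664062), (144.6494598388672, 361.239990234375), 13.607439994812012)
((546.2420654296875, -114.56974792480469), (13.332036972045898, 24.589603424072266), 85.18376159667969)
sc1 mortar rim 503 [ 0.532  -0.2421  0.0766] [ 0.47  -0.296  0.072] [ 0.622 -0.106  0.081]
((540.169677734375, -188.73390197753906), 108.51322937011719)
sc1 jar cap 719 [0.5614 0.0741 0.0851] [0.53  0.043 0.08 ] [0.592 0.104 0.091]
((560.4551391601562, 73.12584686279297), 31.620304107666016)
```

View pics/t1c.png

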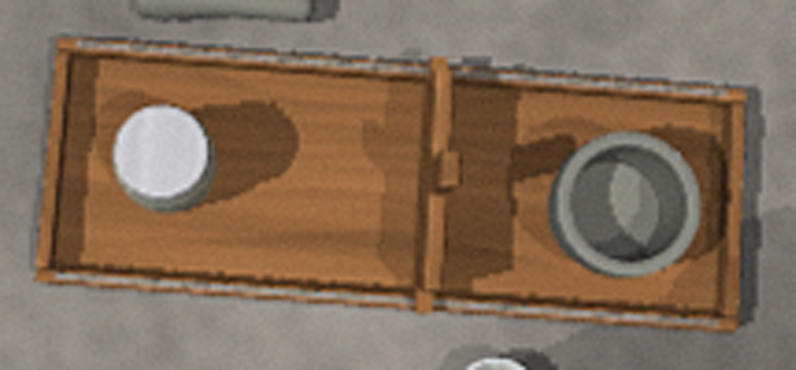

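The enlarged crop shows the divider at about x 437 with its tab at (447,170), and the mortar rim centred at (627,203). There is clear space between them. I'll refine the fits with tighter regions.

Run:
```python
from h import *
from scipy.optimize import least_squares
for f in('top1','sc1'):
    P,p=pts(f); x,y,z=[P[...,i] for i in range(3)]
    r,g,b=[p[...,i].astype(int) for i in range(3)]
    brown=(r-b>30)&(g<r)&(g>b); grey=(abs(r-g)<25)&(abs(g-b)<25)
    near=(x>.42)&(x<.66)&(y>-.37)&(y<.18)
    w=P[brown&near&(z>.026)&(z<.036)]; (c,s,a)=cv2.minAreaRect(w[:,:2].astype(np.float32)*1000);print(f,'tray',c,s,a)
    t=P[brown&near&(z>.079)&(z<.089)&(abs(y+.115)<.03)]; k=np.polyfit(t[:,0],t[:,1],1)
    print('panel slope',np.degrees(np.arctan(k[0])),'y at .544',np.polyval(k,.544),t.min(0),t.max(0), cv2.minAreaRect(t[:,:2].astype(np.float32)*1000))
    m=P[grey&near&(z>.068)&(z<.084)&(y<-.15)]
    print('mortar',len(m),m.min(0).round(4),m.max(0).round(4),cv2.minEnclosingCircle(m[:,:2].astype(np.float32)*1000), cv2.fitEllipse(cv2.convexHull(m[:,:2].astype(np.float32)*1000)))
```

```text
top1 tray (545.3102416992188, -93.0245361328125) (500.5969543457031, 175.74032592773438) 86.63914489746094
panel slope -3.2836474525662247 y at .544 -0.11613360008560784 [ 0.46960654 -0.12605249  0.07920201] [ 0.61916883 -0.10774975  0.08753318] ((544.3214111328125, -116.34512329101562), (12.156851768493652, 150.0067138671875), 86.6483154296875)
mortar 487 [ 0.4794 -0.297   0.0681] [ 0.5783 -0.1976  0.0825] ((529.0758056640625, -247.30503845214844), 49.89876937866211) ((528.7749633789062, -247.23460388183594), (98.48023223876953, 99.0355453491211), 127.27857208251953)
sc1 tray (547.9649047851562, -92.23333740234375) (503.8136901855469, 178.87353515625) 86.62891387939453
panel slope -3.5221738971757466 y at .544 -0.11301709325924944 [ 0.47107124 -0.12534148  0.07900616] [ 0.62186573 -0.10299437  0.08834582] ((546.4383544921875, -114.87535095214844), (15.237898826599121, 151.2447967529297), 86.45499420166016)
mortar 593 [ 0.4818 -0.2961  0.0681] [ 0.5804 -0.1946  0.0815] ((529.340576171875, -244.67147827148438), 51.82976150512695) ((531.0661010742188, -245.5281219482422), (98.56791687011719, 101.82173919677734), 153.29212951660156)
```

Tray yaw is about -3.4°. The divider sits at about (0.545, -0.1155) and the mortar at (0.5295, -0.2465). That puts contact about 76 mm of travel away. I'll move above the tab first.

Call:
{"method": "jog_arm", "body": {"steps": [{"dx":0.43,"dy":0.78,"wz":0.42,"grip":-1},{"dx":0.43,"dy":0.78,"wz":0.42,"grip":-1},{"dx":0.43,"dy":0.78,"wz":0.42,"grip":-1},{"dx":0.43,"dy":0.78,"wz":0.42,"grip":-1},{"dx":0.43,"dy":0.78,"wz":0.42,"grip":-1},{"dx":0.43,"dy":0.78,"wz":0.42,"grip":-1},{"dx":0.43,"dy":0.78,"wz":0.42,"grip":-1},{"dx":0.43,"dy":0.78,"wz":0.42,"grip":-1}]}}

```text
$.steps[0]: bad value
```

Call:
{"method": "jog_arm", "body": {"steps": [{"dx":0.43,"dy":0.78,"wz":0.42,"grip":-1},{"dx":0.43,"dy":0.78,"wz":0.42,"grip":-1},{"dx":0.43,"dy":0.78,"wz":0.42,"grip":-1},{"dx":0.43,"dy":0.78,"wz":0.42,"grip":-1},{"dx":0.43,"dy":0.78,"wz":0.42,"grip":-1},{"dx":0.43,"dy":0.78,"wz":0.42,"grip":-1},{"dx":0.43,"dy":0.78,"wz":0.42,"grip":-1},{"dx":0.43,"dy":0.78,"wz":0.42,"grip":-1}]}}

```text
$.steps[0]: bad value
```

The rows were probably refused because they need all seven keys.

Call:
{"method": "jog_arm", "body": {"steps": [{"wx":0,"wy":0,"wz":0.42,"dx":0.43,"dy":0.78,"dz":0,"grip":-1},{"wx":0,"wy":0,"wz":0.42,"dx":0.43,"dy":0.78,"dz":0,"grip":-1},{"wx":0,"wy":0,"wz":0.42,"dx":0.43,"dy":0.78,"dz":0,"grip":-1},{"wx":0,"wy":0,"wz":0.42,"dx":0.43,"dy":0.78,"dz":0,"grip":-1},{"wx":0,"wy":0,"wz":0.42,"dx":0.43,"dy":0.78,"dz":0,"grip":-1},{"wx":0,"wy":0,"wz":0.42,"dx":0.43,"dy":0.78,"dz":0,"grip":-1},{"wx":0,"wy":0,"wz":0.42,"dx":0.43,"dy":0.78,"dz":0,"grip":-1},{"wx":0,"wy":0,"wz":0.42,"dx":0.43,"dy":0.78,"dz":0,"grip":-1}]}}

```text
time_s: 0.77
eef_pos: [0.3733, -0.4257, 0.2311]
orientation: [[0.688, 0.726, -0.0], [0.726, -0.688, 0.0], [0.0, -0.0, -1.0]]
ft_force: [0.2, -0.4, -0.5]
gripper_width: 0.0855
```

Call:
{"method": "jog_arm", "body": {"steps": [{"wx":0,"wy":0,"wz":0.42,"dx":0.43,"dy":0.78,"dz":0,"grip":-1},{"wx":0,"wy":0,"wz":0.42,"dx":0.43,"dy":0.78,"dz":0,"grip":-1},{"wx":0,"wy":0,"wz":0.42,"dx":0.43,"dy":0.78,"dz":0,"grip":-1},{"wx":0,"wy":0,"wz":0.42,"dx":0.43,"dy":0.78,"dz":0,"grip":-1},{"wx":0,"wy":0,"wz":0.42,"dx":0.43,"dy":0.78,"dz":0,"grip":-1},{"wx":0,"wy":0,"wz":0.42,"dx":0.43,"dy":0.78,"dz":0,"grip":-1},{"wx":0,"wy":0,"wz":0.42,"dx":0.43,"dy":0.78,"dz":0,"grip":-1},{"wx":0,"wy":0,"wz":0.42,"dx":0.43,"dy":0.78,"dz":0,"grip":-1}]}}

```text
time_s: 1.43
eef_pos: [0.4597, -0.2693, 0.2314]
orientation: [[0.395, 0.919, 0.0], [0.919, -0.395, -0.0], [-0.0, 0.0, -1.0]]
ft_force: [0.1, -0.4, 0.5]
gripper_width: 0.0853
```

Call:
{"method": "jog_arm", "body": {"steps": [{"wx":0,"wy":0,"wz":0.42,"dx":0.43,"dy":0.78,"dz":0,"grip":-1},{"wx":0,"wy":0,"wz":0.42,"dx":0.43,"dy":0.78,"dz":0,"grip":-1},{"wx":0,"wy":0,"wz":0.42,"dx":0.43,"dy":0.78,"dz":0,"grip":-1},{"wx":0,"wy":0,"wz":0.42,"dx":0.43,"dy":0.78,"dz":0,"grip":-1},{"wx":0,"wy":0,"wz":0.42,"dx":0.43,"dy":0.78,"dz":0,"grip":-1},{"wx":0,"wy":0,"wz":0.42,"dx":0.43,"dy":0.78,"dz":0,"grip":-1},{"wx":0,"wy":0,"wz":0.42,"dx":0.43,"dy":0.78,"dz":0,"grip":-1},{"wx":0,"wy":0,"wz":0,"dx":0,"dy":0,"dz":0,"grip":-1}]}}

```text
time_s: 2.1
eef_pos: [0.5363, -0.1281, 0.2319]
orientation: [[0.091, 0.996, 0.003], [0.996, -0.091, 0.003], [0.003, 0.002, -1.0]]
ft_force: [0.1, 0.5, -0.1]
gripper_width: 0.0852
```

Call:
{"method": "jog_arm", "body": {"steps": [{"wx":0,"wy":0,"wz":0.31,"dx":0.34,"dy":0.5,"dz":0,"grip":-1},{"wx":0,"wy":0,"wz":0,"dx":0,"dy":0,"dz":-0.4,"grip":-1},{"wx":0,"wy":0,"wz":0,"dx":0,"dy":0,"dz":-0.5,"grip":-1},{"wx":0,"wy":0,"wz":0,"dx":0,"dy":0,"dz":-0.5,"grip":-1},{"wx":0,"wy":0,"wz":0,"dx":0,"dy":0,"dz":-0.5,"grip":-1},{"wx":0,"wy":0,"wz":0,"dx":0,"dy":0,"dz":-0.5,"grip":-1},{"wx":0,"wy":0,"wz":0,"dx":0,"dy":0,"dz":0,"grip":-1},{"wx":0,"wy":0,"wz":0,"dx":0,"dy":0,"dz":0,"grip":-1}]}}

```text
time_s: 2.77
eef_pos: [0.5415, -0.1225, 0.17]
orientation: [[0.07, 0.998, -0.002], [0.998, -0.07, 0.001], [0.001, -0.002, -1.0]]
ft_force: [0.2, -0.7, 0.6]
gripper_width: 0.0854
```

Run:
```python
from h import *
snap('wrist','w1')
s=env.state();print(s['time_s'],s['eef_pos'],s['orientation'],s['ft_force'])
i=env.camera_info('wrist');print(i)
```

```text
2.8167 [ 0.542246   -0.12250298  0.17090535] [[ 7.02493691e-02  9.97529193e-01 -7.30933957e-04]
 [ 9.97529356e-01 -7.02490054e-02  5.11912185e-04]
 [ 4.59299965e-04 -7.65089588e-04 -9.99999602e-01]] [ 0.25594382  0.58043202 -0.0853742 ]
{'fx': 297.3186396354542, 'fy': 297.3186396354542, 'cx': 250.75795117742913, 'cy': 191.00547449668525, 'eye': array([ 0.54746298, -0.0562576 ,  0.31334099]), 'rotation': array([[ 9.97614836e-01, -6.63762303e-02, -1.89429436e-02],
       [-6.90202046e-02, -9.62894056e-01, -2.60904673e-01],
       [-9.22179065e-04,  2.61589819e-01, -9.65178697e-01]])}
```

View pics/w1.png

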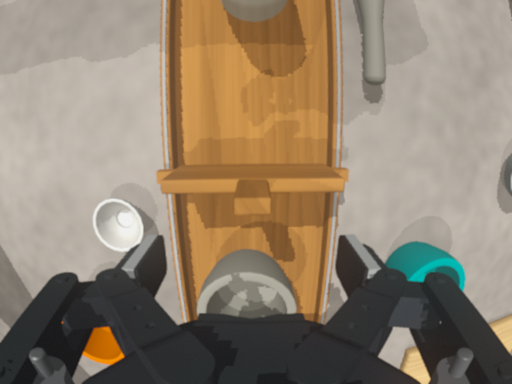

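The wrist view shows the divider across rows 170–190, its tab at (252,200), and the mortar ahead of it at (250,285). I'll check the tab position with the wrist depth.

Run:
```python
from h import *
z=np.load('pics/w1.npz'); d=z['d']; v,u=np.mgrid[:384,:512]
a=(u-z['cx'])/z['fx'];b=(v-z['cy'])/z['fy'];th=np.hypot(a,b)+1e-9
k=np.tan(th)/th; c=np.stack([a*k*d,b*k*d,d],-1); P=c@z['rotation'].T+z['eye']
m=(d>0)&(v<245)&(v>150)&(u>150)&(u<350)
for lo,hi in((.13,.145),(.079,.089)):
    q=P[m&(P[...,2]>lo)&(P[...,2]<hi)]; print(len(q),q.min(0),q.max(0),cv2.minAreaRect(q[:,:2].astype(np.float32)*1000))
q=P[(d>0)&(v>235)&(v<320)&(u>190)&(u<310)&(P[...,2]>.074)&(P[...,2]<.081)]
print(len(q),q.min(0),q.max(0))
```

```text
732 [ 0.53120926 -0.11975676  0.13026399] [ 0.55549514 -0.10733616  0.13836282] ((543.2478637695312, -113.70599365234375), (11.56441593170166, 24.041526794433594), 86.5296401977539)
2284 [ 0.46756857 -0.1235873   0.07900175] [ 0.61937399 -0.10376301  0.08888935] ((543.50244140625, -113.96155548095703), (12.376618385314941, 152.1697235107422), 86.68150329589844)
1362 [ 0.4788683  -0.24952416  0.07400338] [ 0.57822213 -0.19476288  0.07958053]
```

Wrist depth gives the tab at (0.5433, -0.1138) and a gap of about 75.8 mm, which agrees with the first estimate. Now I'll descend and grip.

Call:
{"method": "jog_arm", "body": {"steps": [{"wx":0,"wy":0,"wz":0.11,"dx":0.07,"dy":0.29,"dz":0,"grip":-1},{"wx":0,"wy":0,"wz":0,"dx":0,"dy":0,"dz":-0.42,"grip":-1},{"wx":0,"wy":0,"wz":0,"dx":0,"dy":0,"dz":-0.5,"grip":-1},{"wx":0,"wy":0,"wz":0,"dx":0,"dy":0,"dz":-0.5,"grip":-1},{"wx":0,"wy":0,"wz":0,"dx":0,"dy":0,"dz":-0.5,"grip":-1},{"wx":0,"wy":0,"wz":0,"dx":0,"dy":0,"dz":-0.5,"grip":-1},{"wx":0,"wy":0,"wz":0,"dx":0,"dy":0,"dz":-0.5,"grip":-1},{"wx":0,"wy":0,"wz":0,"dx":0,"dy":0,"dz":0,"grip":-1}]}}

```text
time_s: 3.48
eef_pos: [0.542, -0.1149, 0.095]
orientation: [[0.058, 0.998, -0.005], [0.998, -0.058, 0.001], [0.001, -0.005, -1.0]]
ft_force: [-0.6, 0.0, -0.4]
gripper_width: 0.0854
```

Call:
{"method": "jog_arm", "body": {"steps": [{"wx":0,"wy":0,"wz":0,"dx":0,"dy":0,"dz":0,"grip":1},{"wx":0,"wy":0,"wz":0,"dx":0,"dy":0,"dz":0,"grip":1},{"wx":0,"wy":0,"wz":0,"dx":0,"dy":0,"dz":0,"grip":1},{"wx":0,"wy":0,"wz":0,"dx":0,"dy":0,"dz":0,"grip":1},{"wx":0,"wy":0,"wz":0,"dx":0,"dy":0,"dz":0,"grip":1},{"wx":0,"wy":0,"wz":0,"dx":0,"dy":0,"dz":0,"grip":1},{"wx":0,"wy":0,"wz":0,"dx":0,"dy":0,"dz":0,"grip":1},{"wx":0,"wy":0,"wz":0,"dx":0,"dy":0,"dz":0,"grip":1}], "squeeze": 30}}

```text
time_s: 4.15
eef_pos: [0.543, -0.1152, 0.099]
orientation: [[0.059, 0.998, -0.002], [0.998, -0.059, -0.001], [-0.001, -0.002, -1.0]]
ft_force: [-6.2, 0.2, 7.0]
gripper_width: 0.0236
```

Call:
{"method": "jog_arm", "body": {"steps": [{"wx":0,"wy":0,"wz":0,"dx":-0.012,"dy":-0.2,"dz":0,"grip":1},{"wx":0,"wy":0,"wz":0,"dx":-0.023,"dy":-0.4,"dz":0,"grip":1},{"wx":0,"wy":0,"wz":0,"dx":-0.029,"dy":-0.5,"dz":0,"grip":1},{"wx":0,"wy":0,"wz":0,"dx":-0.029,"dy":-0.5,"dz":0,"grip":1},{"wx":0,"wy":0,"wz":0,"dx":-0.023,"dy":-0.4,"dz":0,"grip":1},{"wx":0,"wy":0,"wz":0,"dx":-0.015,"dy":-0.25,"dz":0,"grip":1},{"wx":0,"wy":0,"wz":0,"dx":-0.006,"dy":-0.1,"dz":0,"grip":1},{"wx":0,"wy":0,"wz":0,"dx":0,"dy":0,"dz":0,"grip":1}]}}

```text
time_s: 4.82
eef_pos: [0.5395, -0.1752, 0.099]
orientation: [[0.06, 0.998, -0.002], [0.998, -0.06, -0.001], [-0.002, -0.002, -1.0]]
ft_force: [-4.9, -0.2, 7.9]
gripper_width: 0.0235
```

Run:
```python
from h import *
snap('scene','sc2');snap('wrist','w2');snap('top','top2')
s=env.state();print(s['time_s'],s['eef_pos'],s['ft_force'])
for n in ('sc2','top2'):
  a=cv2.imread(f'pics/{n}.png'); a=a[60:220,120:280] if n=='sc2' else a[140:250,240:390]
  cv2.imwrite(f'pics/{n}c.png',cv2.resize(a,None,fx=3.5,fy=3.5,interpolation=2))
z=np.load('pics/w2.npz'); d=z['d']; v,u=np.mgrid[:384,:512]
a=(u-z['cx'])/z['fx'];b=(v-z['cy'])/z['fy'];th=np.hypot(a,b)+1e-9
k=np.tan(th)/th; c=np.stack([a*k*d,b*k*d,d],-1); P=c@z['rotation'].T+z['eye']
x,y,zz=[P[...,i] for i in range(3)]
q=P[(d>0)&(x>.46)&(x<.62)&(abs(y+.17)<.05)&(zz>.079)&(zz<.089)]; print(len(q),cv2.minAreaRect(q[:,:2].astype(np.float32)*1000) if len(q) else '')
```

```text
4.9667 [ 0.53951241 -0.17501194  0.0989956 ] [-5.91257022 -1.13378449  6.89551197]
3990 ((539.9251098632812, -173.55162048339844), (12.882706642150879, 150.54086303710938), 86.41414642333984)
```

View pics/sc2c.png

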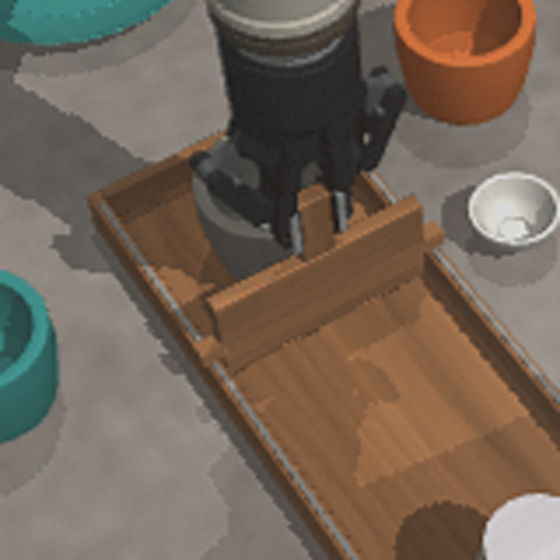

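View pics/w2.png

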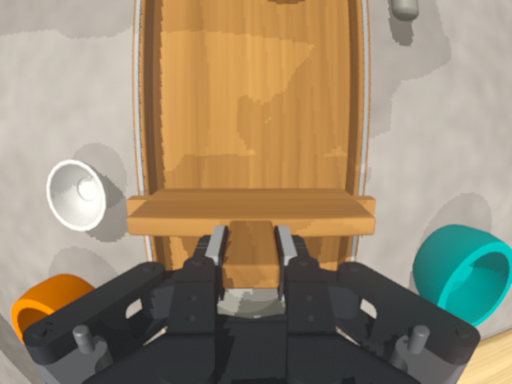

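The wrist view shows the tab held by both pads, with the divider at y ≈ -0.1736. About 16 mm of travel remains, so I'll approach slowly.

Call:
{"method": "jog_arm", "body": {"steps": [{"wx":0,"wy":0,"wz":0,"dx":-0.004,"dy":-0.06,"dz":0,"grip":1},{"wx":0,"wy":0,"wz":0,"dx":-0.004,"dy":-0.07,"dz":0,"grip":1},{"wx":0,"wy":0,"wz":0,"dx":-0.004,"dy":-0.07,"dz":0,"grip":1},{"wx":0,"wy":0,"wz":0,"dx":-0.004,"dy":-0.07,"dz":0,"grip":1},{"wx":0,"wy":0,"wz":0,"dx":-0.004,"dy":-0.07,"dz":0,"grip":1},{"wx":0,"wy":0,"wz":0,"dx":-0.002,"dy":-0.04,"dz":0,"grip":1},{"wx":0,"wy":0,"wz":0,"dx":-0.001,"dy":-0.02,"dz":0,"grip":1},{"wx":0,"wy":0,"wz":0,"dx":0,"dy":0,"dz":0,"grip":1}]}}

```text
time_s: 5.63
eef_pos: [0.539, -0.1837, 0.099]
orientation: [[0.059, 0.998, -0.002], [0.998, -0.059, -0.0], [-0.001, -0.002, -1.0]]
ft_force: [-5.4, 0.8, 8.1]
gripper_width: 0.0237
```

Call:
{"method": "jog_arm", "body": {"steps": [{"wx":0,"wy":0,"wz":0,"dx":-0.001,"dy":-0.01,"dz":0,"grip":1},{"wx":0,"wy":0,"wz":0,"dx":0,"dy":-0.01,"dz":0,"grip":1},{"wx":0,"wy":0,"wz":0,"dx":-0.001,"dy":-0.01,"dz":0,"grip":1},{"wx":0,"wy":0,"wz":0,"dx":0,"dy":-0.01,"dz":0,"grip":1},{"wx":0,"wy":0,"wz":0,"dx":-0.001,"dy":-0.01,"dz":0,"grip":1},{"wx":0,"wy":0,"wz":0,"dx":0,"dy":-0.01,"dz":0,"grip":1},{"wx":0,"wy":0,"wz":0,"dx":-0.001,"dy":-0.01,"dz":0,"grip":1},{"wx":0,"wy":0,"wz":0,"dx":0,"dy":-0.01,"dz":0,"grip":1}]}}

```text
time_s: 6.3
eef_pos: [0.5389, -0.1854, 0.099]
orientation: [[0.058, 0.998, -0.002], [0.998, -0.058, -0.0], [-0.0, -0.002, -1.0]]
ft_force: [-6.2, 1.2, 7.6]
gripper_width: 0.0237
```

Call:
{"method": "jog_arm", "body": {"steps": [{"wx":0,"wy":0,"wz":0,"dx":-0.001,"dy":-0.01,"dz":0,"grip":1},{"wx":0,"wy":0,"wz":0,"dx":0,"dy":-0.01,"dz":0,"grip":1},{"wx":0,"wy":0,"wz":0,"dx":-0.001,"dy":-0.01,"dz":0,"grip":1},{"wx":0,"wy":0,"wz":0,"dx":0,"dy":-0.01,"dz":0,"grip":1},{"wx":0,"wy":0,"wz":0,"dx":-0.001,"dy":-0.01,"dz":0,"grip":1},{"wx":0,"wy":0,"wz":0,"dx":0,"dy":-0.01,"dz":0,"grip":1},{"wx":0,"wy":0,"wz":0,"dx":-0.001,"dy":-0.01,"dz":0,"grip":1},{"wx":0,"wy":0,"wz":0,"dx":0,"dy":-0.01,"dz":0,"grip":1}]}}

```text
time_s: 6.97
eef_pos: [0.5388, -0.1874, 0.099]
orientation: [[0.058, 0.998, -0.002], [0.998, -0.058, -0.0], [-0.0, -0.002, -1.0]]
ft_force: [-5.8, 1.9, 7.6]
gripper_width: 0.0236
```

Call:
{"method": "jog_arm", "body": {"steps": [{"wx":0,"wy":0,"wz":0,"dx":-0.001,"dy":-0.01,"dz":0,"grip":1},{"wx":0,"wy":0,"wz":0,"dx":0,"dy":-0.01,"dz":0,"grip":1},{"wx":0,"wy":0,"wz":0,"dx":-0.001,"dy":-0.01,"dz":0,"grip":1},{"wx":0,"wy":0,"wz":0,"dx":0,"dy":-0.01,"dz":0,"grip":1},{"wx":0,"wy":0,"wz":0,"dx":-0.001,"dy":-0.01,"dz":0,"grip":1},{"wx":0,"wy":0,"wz":0,"dx":0,"dy":-0.01,"dz":0,"grip":1},{"wx":0,"wy":0,"wz":0,"dx":0,"dy":0,"dz":0,"grip":1},{"wx":0,"wy":0,"wz":0,"dx":0,"dy":0,"dz":0,"grip":1}]}}

```text
time_s: 7.63
eef_pos: [0.5387, -0.189, 0.099]
orientation: [[0.058, 0.998, -0.002], [0.998, -0.058, -0.0], [-0.0, -0.002, -1.0]]
ft_force: [-5.0, 2.4, 8.1]
gripper_width: 0.0231
```

Call:
{"method": "jog_arm", "body": {"steps": [{"wx":0,"wy":0,"wz":0,"dx":-0.001,"dy":-0.01,"dz":0,"grip":1},{"wx":0,"wy":0,"wz":0,"dx":0,"dy":-0.01,"dz":0,"grip":1},{"wx":0,"wy":0,"wz":0,"dx":-0.001,"dy":-0.01,"dz":0,"grip":1},{"wx":0,"wy":0,"wz":0,"dx":0,"dy":-0.01,"dz":0,"grip":1},{"wx":0,"wy":0,"wz":0,"dx":0,"dy":0,"dz":0,"grip":1},{"wx":0,"wy":0,"wz":0,"dx":0,"dy":0,"dz":0,"grip":1},{"wx":0,"wy":0,"wz":0,"dx":0,"dy":0,"dz":0,"grip":1},{"wx":0,"wy":0,"wz":0,"dx":0,"dy":0,"dz":0,"grip":1}]}}

```text
time_s: 8.3
eef_pos: [0.5386, -0.19, 0.099]
orientation: [[0.058, 0.998, -0.002], [0.998, -0.058, -0.0], [-0.0, -0.002, -1.0]]
ft_force: [-5.4, 2.0, 8.2]
gripper_width: 0.0234
```

Call:
{"method": "jog_arm", "body": {"steps": [{"wx":0,"wy":0,"wz":0,"dx":-0.001,"dy":-0.01,"dz":0,"grip":1},{"wx":0,"wy":0,"wz":0,"dx":0,"dy":-0.01,"dz":0,"grip":1},{"wx":0,"wy":0,"wz":0,"dx":-0.001,"dy":-0.01,"dz":0,"grip":1},{"wx":0,"wy":0,"wz":0,"dx":0,"dy":-0.01,"dz":0,"grip":1},{"wx":0,"wy":0,"wz":0,"dx":0,"dy":0,"dz":0,"grip":1},{"wx":0,"wy":0,"wz":0,"dx":0,"dy":0,"dz":0,"grip":1},{"wx":0,"wy":0,"wz":0,"dx":0,"dy":0,"dz":0,"grip":1},{"wx":0,"wy":0,"wz":0,"dx":0,"dy":0,"dz":0,"grip":1}]}}

```text
time_s: 8.97
eef_pos: [0.5386, -0.1902, 0.099]
orientation: [[0.058, 0.998, -0.002], [0.998, -0.058, 0.0], [0.0, -0.002, -1.0]]
ft_force: [-6.2, 3.1, 8.2]
gripper_width: 0.0238
```

The TCP moved only 0.2 mm for a 1 mm command and the force rose, so this looks like contact. I'll confirm with one more millimetre.

Call:
{"method": "jog_arm", "body": {"steps": [{"wx":0,"wy":0,"wz":0,"dx":-0.001,"dy":-0.01,"dz":0,"grip":1},{"wx":0,"wy":0,"wz":0,"dx":0,"dy":-0.01,"dz":0,"grip":1},{"wx":0,"wy":0,"wz":0,"dx":-0.001,"dy":-0.01,"dz":0,"grip":1},{"wx":0,"wy":0,"wz":0,"dx":0,"dy":-0.01,"dz":0,"grip":1},{"wx":0,"wy":0,"wz":0,"dx":0,"dy":0,"dz":0,"grip":1},{"wx":0,"wy":0,"wz":0,"dx":0,"dy":0,"dz":0,"grip":1},{"wx":0,"wy":0,"wz":0,"dx":0,"dy":0,"dz":0,"grip":1},{"wx":0,"wy":0,"wz":0,"dx":0,"dy":0,"dz":0,"grip":1}]}}

```text
time_s: 9.63
eef_pos: [0.5386, -0.1903, 0.099]
orientation: [[0.057, 0.998, -0.002], [0.998, -0.057, 0.001], [0.001, -0.003, -1.0]]
ft_force: [-6.2, 6.0, 7.9]
gripper_width: 0.0238
```

Run:
```python
from h import *
s=env.state();print(s['time_s'],s['eef_pos'],s['ft_force'],s['joint_torque'])
```

```text
9.6333 [ 0.53858485 -0.19027625  0.09900176] [-6.1549138   5.95662914  7.90481692] [  1.42025046 -48.79442453  -8.32721114 -23.71746898   1.44250989
  -1.66182864   0.11420912]
```

Contact is confirmed: the TCP is stalled at y = -0.1903 and the force has risen to about 6 N, under the 10 N slide threshold. Now I'll back off 20 mm, aiming for TCP y = -0.1703.

Call:
{"method": "jog_arm", "body": {"steps": [{"wx":0,"wy":0,"wz":0,"dx":0.004,"dy":0.06,"dz":0,"grip":1},{"wx":0,"wy":0,"wz":0,"dx":0.008,"dy":0.14,"dz":0,"grip":1},{"wx":0,"wy":0,"wz":0,"dx":0.012,"dy":0.2,"dz":0,"grip":1},{"wx":0,"wy":0,"wz":0,"dx":0.012,"dy":0.2,"dz":0,"grip":1},{"wx":0,"wy":0,"wz":0,"dx":0.009,"dy":0.15,"dz":0,"grip":1},{"wx":0,"wy":0,"wz":0,"dx":0.006,"dy":0.1,"dz":0,"grip":1},{"wx":0,"wy":0,"wz":0,"dx":0.002,"dy":0.03,"dz":0,"grip":1},{"wx":0,"wy":0,"wz":0,"dx":0,"dy":0,"dz":0,"grip":1}]}}

```text
time_s: 10.3
eef_pos: [0.5398, -0.1707, 0.099]
orientation: [[0.059, 0.998, -0.002], [0.998, -0.059, -0.001], [-0.001, -0.002, -1.0]]
ft_force: [-5.8, 0.6, 8.1]
gripper_width: 0.0239
```

Call:
{"method": "jog_arm", "body": {"steps": [{"wx":0,"wy":0,"wz":0,"dx":0,"dy":0,"dz":0,"grip":1},{"wx":0,"wy":0,"wz":0,"dx":0,"dy":0,"dz":0,"grip":1},{"wx":0,"wy":0,"wz":0,"dx":0,"dy":0,"dz":0,"grip":1},{"wx":0,"wy":0,"wz":0,"dx":0,"dy":0,"dz":0,"grip":1},{"wx":0,"wy":0,"wz":0,"dx":0,"dy":0,"dz":0,"grip":1},{"wx":0,"wy":0,"wz":0,"dx":0,"dy":0,"dz":0,"grip":1},{"wx":0,"wy":0,"wz":0,"dx":0,"dy":0,"dz":0,"grip":1},{"wx":0,"wy":0,"wz":0,"dx":0,"dy":0,"dz":0,"grip":1}]}}

```text
time_s: 10.97
eef_pos: [0.5398, -0.1707, 0.099]
orientation: [[0.059, 0.998, -0.002], [0.998, -0.059, -0.001], [-0.001, -0.002, -1.0]]
ft_force: [-7.2, 0.5, 7.0]
gripper_width: 0.0239
```

Backed off 19.6 mm. Now release and lift.

Call:
{"method": "jog_arm", "body": {"steps": [{"wx":0,"wy":0,"wz":0,"dx":0,"dy":0,"dz":0,"grip":-1},{"wx":0,"wy":0,"wz":0,"dx":0,"dy":0,"dz":0,"grip":-1},{"wx":0,"wy":0,"wz":0,"dx":0,"dy":0,"dz":0,"grip":-1},{"wx":0,"wy":0,"wz":0,"dx":0,"dy":0,"dz":0,"grip":-1},{"wx":0,"wy":0,"wz":0,"dx":0,"dy":0,"dz":0,"grip":-1},{"wx":0,"wy":0,"wz":0,"dx":0,"dy":0,"dz":0,"grip":-1},{"wx":0,"wy":0,"wz":0,"dx":0,"dy":0,"dz":0,"grip":-1},{"wx":0,"wy":0,"wz":0,"dx":0,"dy":0,"dz":0,"grip":-1}]}}

```text
time_s: 11.63
eef_pos: [0.5411, -0.1703, 0.0982]
orientation: [[0.058, 0.998, -0.0], [0.998, -0.058, 0.0], [0.0, -0.0, -1.0]]
ft_force: [-0.3, 1.0, -0.6]
gripper_width: 0.0854
```

Call:
{"method": "jog_arm", "body": {"steps": [{"wx":0,"wy":0,"wz":0,"dx":0,"dy":0,"dz":0.3,"grip":-1},{"wx":0,"wy":0,"wz":0,"dx":0,"dy":0,"dz":0.6,"grip":-1},{"wx":0,"wy":0,"wz":0,"dx":0,"dy":0,"dz":0.8,"grip":-1},{"wx":0,"wy":0,"wz":0,"dx":0,"dy":0,"dz":0.8,"grip":-1},{"wx":0,"wy":0,"wz":0,"dx":0,"dy":0,"dz":0.8,"grip":-1},{"wx":0,"wy":0,"wz":0,"dx":0,"dy":0,"dz":0.8,"grip":-1},{"wx":0,"wy":0,"wz":0,"dx":0,"dy":0,"dz":0.5,"grip":-1},{"wx":0,"wy":0,"wz":0,"dx":0,"dy":0,"dz":0,"grip":-1}]}}

```text
time_s: 12.3
eef_pos: [0.5431, -0.1705, 0.2166]
orientation: [[0.058, 0.998, 0.005], [0.998, -0.058, -0.002], [-0.002, 0.005, -1.0]]
ft_force: [0.3, 0.7, 0.6]
gripper_width: 0.0853
```

Call:
{"method": "jog_arm", "body": {"steps": [{"wx":0,"wy":0,"wz":0,"dx":0,"dy":0.4,"dz":0,"grip":-1},{"wx":0,"wy":0,"wz":0,"dx":0,"dy":0.8,"dz":0,"grip":-1},{"wx":0,"wy":0,"wz":0,"dx":0,"dy":0.8,"dz":0,"grip":-1},{"wx":0,"wy":0,"wz":0,"dx":0,"dy":0.8,"dz":0,"grip":-1},{"wx":0,"wy":0,"wz":0,"dx":0,"dy":0.8,"dz":0,"grip":-1},{"wx":0,"wy":0,"wz":0,"dx":0,"dy":0.8,"dz":0,"grip":-1},{"wx":0,"wy":0,"wz":0,"dx":0,"dy":0.4,"dz":0,"grip":-1},{"wx":0,"wy":0,"wz":0,"dx":0,"dy":0,"dz":0,"grip":-1}]}}

```text
time_s: 12.97
eef_pos: [0.5402, -0.0466, 0.2125]
orientation: [[0.053, 0.999, -0.002], [0.999, -0.053, 0.002], [0.002, -0.002, -1.0]]
ft_force: [0.6, -0.1, -0.5]
gripper_width: 0.0853
```

```bash
python3 - <<'E'
from h import *
snap('top','top3');snap('scene','sc3')
s=env.state();print(s['time_s'],s['eef_pos'],s['ft_force'])
for f in('top1','top3','sc1','sc3'):
    P,p=pts(f); x,y,z=[P[...,i] for i in range(3)]
    r,g,b=[p[...,i].astype(int) for i in range(3)]
    brown=(r-b>30)&(g<r)&(g>b); grey=(abs(r-g)<25)&(abs(g-b)<25)&(g>60)
    near=(x>.42)&(x<.66)&(y>-.37)&(y<.18)
    def R(m):
        q=P[m&near]; return len(q),q[:,:2].min(0).round(4),q[:,:2].max(0).round(4),np.round(cv2.minAreaRect(q[:,:2].astype(np.float32)*1000)[0],1) if len(q) else ''
    print(f,'panel',R(brown&(z>.079)&(z<.089)&(y<-.08)))
    print('tab',R(brown&(z>.128)&(z<.142)))
    print('mortar',R(grey&(z>.068)&(z<.084)&(y<-.17)))
    print('jar',R(grey&(z>.08)&(z<.092)&(y>0)))
E
python3 -c "
import cv2
a=cv2.imread('pics/top3.png')[145:245,170:385];cv2.imwrite('pics/t3c.png',cv2.resize(a,None,fx=3.7,fy=3.7,interpolation=2))"
```

```text
13.0667 [ 0.54069474 -0.05062439  0.2125899 ] [ 0.17011108 -0.5876091  -0.13965855]
top1 panel (248, array([ 0.4696, -0.2938]), array([ 0.6192, -0.1077]), array([ 538.8, -201.7]))
tab (53, array([ 0.532 , -0.1226]), array([ 0.5554, -0.1108]), array([ 543.7, -116.7]))
mortar (483, array([ 0.4794, -0.297 ]), array([ 0.5783, -0.1976]), array([ 528.5, -247.1]))
jar (492, array([0.5289, 0.0419]), array([0.5897, 0.1018]), array([559.4,  71.9]))Traceback (most recent call last):
  File "<stdin>", line 11, in <module>
  File "<stdin>", line 10, in R
    return umr_minimum(a, axis, None, out, keepdims, initial, where)
ValueError: zero-size array to reduction operation minimum which has no identity
```

View pics/t3c.png

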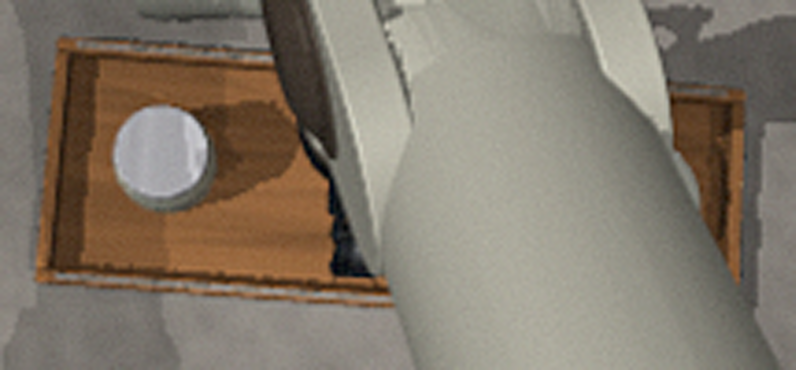

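View pics/sc3.png

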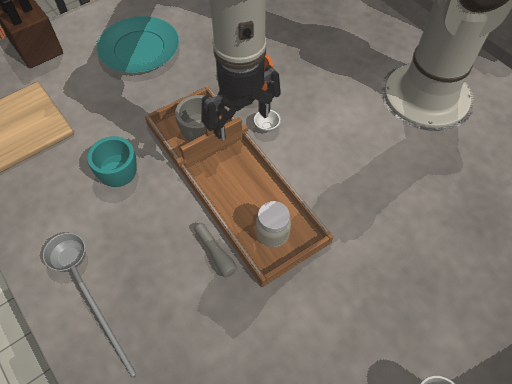

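In the top crop the arm hides the divider and mortar, and the jar at (160,150) is unchanged. I'll move the arm further aside for a clear check.

Call:
{"method": "jog_arm", "body": {"steps": [{"wx":0,"wy":0,"wz":0,"dx":0,"dy":0.5,"dz":0.4,"grip":-1},{"wx":0,"wy":0,"wz":0,"dx":0,"dy":0.9,"dz":0.4,"grip":-1},{"wx":0,"wy":0,"wz":0,"dx":0,"dy":0.9,"dz":0.4,"grip":-1},{"wx":0,"wy":0,"wz":0,"dx":0,"dy":0.9,"dz":0.4,"grip":-1},{"wx":0,"wy":0,"wz":0,"dx":0,"dy":0.9,"dz":0,"grip":-1},{"wx":0,"wy":0,"wz":0,"dx":0,"dy":0.9,"dz":0,"grip":-1},{"wx":0,"wy":0,"wz":0,"dx":0,"dy":0.9,"dz":0,"grip":-1},{"wx":0,"wy":0,"wz":0,"dx":0,"dy":0.9,"dz":0,"grip":-1}]}}

```text
time_s: 13.73
eef_pos: [0.5415, 0.12, 0.2541]
orientation: [[0.061, 0.998, 0.001], [0.998, -0.061, -0.0], [-0.0, 0.001, -1.0]]
ft_force: [0.5, 0.8, 0.4]
gripper_width: 0.0855
```

Call:
{"method": "jog_arm", "body": {"steps": [{"wx":0,"wy":0,"wz":0,"dx":-0.2,"dy":0.9,"dz":0,"grip":-1},{"wx":0,"wy":0,"wz":0,"dx":-0.2,"dy":0.9,"dz":0,"grip":-1},{"wx":0,"wy":0,"wz":0,"dx":-0.2,"dy":0.9,"dz":0,"grip":-1},{"wx":0,"wy":0,"wz":0,"dx":-0.2,"dy":0.9,"dz":0,"grip":-1},{"wx":0,"wy":0,"wz":0,"dx":-0.2,"dy":0.8,"dz":0,"grip":-1},{"wx":0,"wy":0,"wz":0,"dx":0,"dy":0.5,"dz":0,"grip":-1},{"wx":0,"wy":0,"wz":0,"dx":0,"dy":0.2,"dz":0,"grip":-1},{"wx":0,"wy":0,"wz":0,"dx":0,"dy":0,"dz":0,"grip":-1}]}}

```text
time_s: 14.4
eef_pos: [0.5162, 0.2482, 0.2538]
orientation: [[0.057, 0.998, 0.0], [0.998, -0.057, 0.001], [0.001, 0.0, -1.0]]
ft_force: [0.9, 0.8, -0.5]
gripper_width: 0.0855
```

```bash
python3 - <<'E'
from h import *
snap('top','top4');snap('scene','sc4')
s=env.state();print(s['time_s'],s['eef_pos'],s['ft_force'])
for f in('top1','top4','sc1','sc4'):
    P,p=pts(f); x,y,z=[P[...,i] for i in range(3)]
    r,g,b=[p[...,i].astype(int) for i in range(3)]
    brown=(r-b>30)&(g<r)&(g>b); grey=(abs(r-g)<25)&(abs(g-b)<25)&(g>60)
    near=(x>.42)&(x<.66)&(y>-.37)&(y<.18)
    def R(m):
        q=P[m&near]
        if len(q)<4: return len(q)
        return len(q),q[:,:2].min(0).round(4),q[:,:2].max(0).round(4),np.round(cv2.minAreaRect(q[:,:2].astype(np.float32)*1000)[0],1)
    print(f,'panel',R(brown&(z>.079)&(z<.089)&(y<-.08)&(y>-.195)))
    print('tab',R(brown&(z>.128)&(z<.142)))
    print('mortar',R(grey&(z>.068)&(z<.084)&(y<-.185)))
    print('jar',R(grey&(z>.08)&(z<.092)&(y>0)))
E
python3 -c "
import cv2
a=cv2.imread('pics/top4.png')[145:245,170:385];cv2.imwrite('pics/t4c.png',cv2.resize(a,None,fx=3.7,fy=3.7,interpolation=2))"
```

```text
14.5 [0.51666254 0.24598321 0.25335813] [ 0.72115797 -0.08037843 -0.08480688]
top1 panel (246, array([ 0.4696, -0.1261]), array([ 0.6192, -0.1077]), array([ 544.3, -116.3]))
tab (53, array([ 0.532 , -0.1226]), array([ 0.5554, -0.1108]), array([ 543.7, -116.7]))
mortar (483, array([ 0.4794, -0.297 ]), array([ 0.5783, -0.1976]), array([ 528.5, -247.1]))
jar (492, array([0.5289, 0.0419]), array([0.5897, 0.1018]), array([559.4,  71.9]))
top4 panel (244, array([ 0.4654, -0.1816]), array([ 0.6143, -0.1622]), array([ 539.8, -171.7]))
tab (57, array([ 0.5296, -0.1776]), array([ 0.5513, -0.1652]), array([ 540.5, -171.3]))
mortar (478, array([ 0.4794, -0.2976]), array([ 0.5784, -0.1972]), array([ 528.5, -247.3]))
jar (490, array([0.5285, 0.0419]), array([0.5899, 0.102 ]), array([559.2,  72. ]))
sc1 panel (340, array([ 0.4711, -0.1253]), array([ 0.6219, -0.103 ]), array([ 546.4, -114.9]))
tab (79, array([ 0.534 , -0.1218]), array([ 0.5586, -0.1076]), array([ 546.2, -114.6]))
mortar (588, array([ 0.4818, -0.2961]), array([ 0.5804, -0.1946]), array([ 531.3, -244.9]))
jar (721, array([0.5297, 0.0428]), array([0.5916, 0.1043]), array([560.5,  73.4]))
sc4 panel (306, array([ 0.4666, -0.1802]), array([ 0.6188, -0.1596]), array([ 542.8, -169.2]))
tab (73, array([ 0.5305, -0.1759]), array([ 0.5556, -0.1624]), array([ 542.8, -169.3]))
mortar (507, array([ 0.4824, -0.2942]), array([ 0.5814, -0.1981]), array([ 531.8, -246.9]))
jar (727, array([0.5295, 0.0421]), array([0.5922, 0.1046]), array([560.4,  73.7]))
```

View pics/t4c.png

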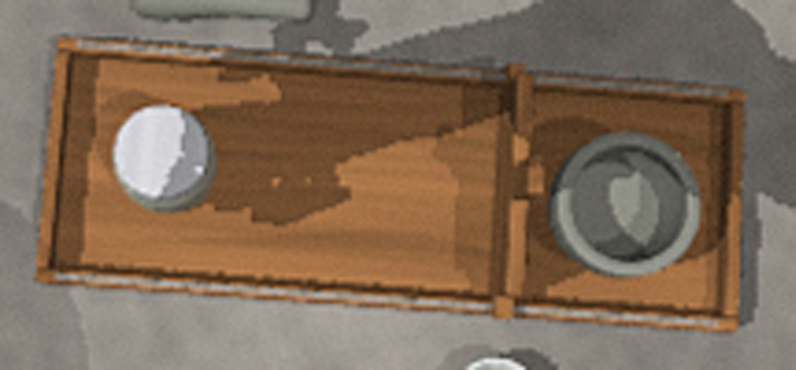

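The crop shows the divider at x≈517 with a clear gap to the mortar at (627,203). Neither the mortar nor the jar has moved. The gap comes out at about 20 mm, so I'm handing the job in.

```bash
python3 -c "
from bench import env
print(env.sign_off())"
```

```text
the job is handed in; nothing more can be done
None
```

The divider now stands about 20 mm clear of the mortar, released. I gripped it by its tab and slid it until it met the mortar. The tool stopped moving and the force rose to about 6 N, below the 10 N that would make the mortar slide. I then backed the divider off 19.6 mm, let go, and moved the arm clear. The job was handed in at about 14.5 s.

**Final checks:**
- **Gap:** the top camera puts it at about 20.2 mm.
- **Mortar and jar:** in the top view, each is within about 0.3 mm of where it started. The scene camera showed a 2 mm shift for the mortar. I put that down to noise or changed shadows, because the top view disagrees and the contact force was low.
- **While gripped:** the wrist read a steady 6–8 N sideways and vertically. It disappeared on release.

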